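# Unstack the delivery into its trays

## Robot

A 6-joint arm with a two-finger parallel gripper is mounted at the origin on the work surface; the furniture and walls round the work are solid. World frame = base frame: x ahead of the robot, y to its left, z up, the work surface at z = 0. Lengths are in m, angles in rad, forces in N, time in s.
With the tool pointing down it reaches from about 0.25 to 0.775 m from the base axis. Payload 4 kg.
Tool frame: the origin (TCP) lies between the finger pads; the fingertips stand 14 mm ahead of it and the grasp point (between the pads) lies 5 mm behind it (nose_length is the distance from the TCP to the fingertips, in m); z points along the fingers, y is the line along which they close (so a half turn about z gives the same grasp; the last joint's range is limited). The gripper opens to 94 mm and grips with 3 to 60 N. Pads are 16 mm wide; open, the fingers measure 119 mm over their backs; the gripper's body (75 mm by 177 mm) begins 78 mm behind the grasp point.
Start: joints at [0.655, 0.087, 1.371, -0, 1.684, -0.103], TCP at [0.399, 0.378, 0.22] pointing down, gripper open.
Joint ranges: [-3.1, 3.1], [-0.76, 2.03], [0.27, 2.55], [-1.08, 4.22], [0.17, 2.65], [-2.57, 2.57]. Speed limits (rad/s): [2.79, 2.79, 3.14, 3.14, 3.14, 3.14].

## Interface

Orientations are given as [roll, pitch, yaw] about the fixed x, y, z axes, in that order (R = Rz(yaw) Ry(pitch) Rx(roll)).
In Python, from bench import * gives the robot as it stands.
- The arm moves only by the tool move_arm, never from a script. Its argument "steps" is one flat list of numbers, 7 for each row, row after row: the turn, a rotation vector about the world's x, y, z in rad, then the shift along the world's x, y, z in m, then the opening, from 0 (shut) to 1 (fully open). A call has 1 to 12 rows; each row is the pose to reach, as a shift and turn from the pose commanded when the call began; what a row does not reach only later rows make up. A row lasts 1/10 s, in which the tool goes at most 50 mm and 8.59 degrees, less where a joint would pass 70% of its speed; a pose out of reach is approached as far as the arm can. A call with a gripper value outside its range is refused whole. The fingers move at their own pace and stop on an object; the grip force is fixed at half the most. Time passes only in rows, so rows that repeat a pose let the fingers close. It gives the time, the measured TCP pose, the force, the opening and the grip force at its end, in the units of the state.
- get_obs(): the state, without advancing time (a new reading comes with each control period).
- snapshot(name): name is "scene" or "side" or "wrist"; returns (picture, depth): 480x640x3 uint8, red, green, blue; 480x640 float32, m along the optical axis (not along the pixel's ray), 0 where there is no reading.
- camera_model(name): a dict with "fx", "fy", "cx", "cy" (pixels), "rvec" (rotation vector, rad) and "tvec" (3), from world to camera coordinates, as OpenCV has them. Camera axes: x right, y down, z forward; pixel columns grow to the right and rows downward; lengths in m; the calibration is good to about 2 mm. A picture is of the moment at which its call begins: read the wrist's pose just before it. camera_model takes no time and is no camera call; for the wrist camera it gives the pose at the moment of the call.
- close_job(): hands the job in; it is judged then, once.
Trained networks look in the newest picture that a camera, given by its name, has taken for a name from the list of things; names that differ only in an ending like _2 or _b are one class to them, and where a whole thing is asked for, a point or a joint stands for the part that bears it (a point fixed in the world has none). Each returns a list of dicts, best first, with "score" (0 to 1); they miss things now and then, are a little off and sometimes report something else, mostly with a low value. They report only what shows in the picture. A call takes as long as a camera call.
- silhouettes(camera, target): "pixels" (480x640 bool, what is visible of it) and "uv" ([column, row] in pixels, amid what is visible of it).
- spot_point(camera, target): "uv" ([column, row] in pixels: a listed point, or the origin of a listed thing).
The state is a dict: "time": time; "joint_positions": joint angles; "qvel": joint speeds; "joint_torque": joint torques, N m; "tool_pos": TCP position; "ee_rot": TCP orientation; "wrist_force": force on the tool from outside, world axes, zero at the start; "wrist_torque": the same for the moment, N m; "width": finger opening in m; "finger_force": force on a finger pad.
Only numpy, scipy, OpenCV 4.12 (cv2) and the standard library are available. Lean on these libraries where they do the work, as an engineer would, in place of code of your own. Each camera call takes 0.05 s, during which the arm holds its last target. There are 200 camera calls.

## Task

Someone has piled a black-capped vial, a small clear petri dish, a flat cuvette carton and a cube-shaped filter carton on top of one another. Take the stack apart and set each thing flat inside the tray made for it: the vial in the small round red tray, the dish in the round blue tray, the cuvette carton in the oblong green tray and the filter carton in the square yellow tray. Keep the vial upright all along, and leave the bench timer and the white-capped vial where they stand.

Things in the scene. Friction and masses are not known exactly. Their poses are not given: they have to be found in the camera images.
- black_vial: upright glass vial with a black screw cap, 29 mm across, 64 mm high; at the start it stands on top of the dish. Origin: centre of its underside, z up
- dish: closed clear round petri dish, 61 mm across, 16 mm high, solid to the touch; at the start it lies on the cuvette carton under the vial. Origin: centre of its underside, z up
- cuvette_box: flat white carton with a blue top stripe, 46 mm (x) by 85 mm (y), 22 mm high (z); at the start it lies on the filter carton, its ends showing from under the dish. Origin: centre of its underside
- filter_box: pale cube-shaped carton, 70 mm (x) by 70 mm (y), 50 mm high (z), the bottom of the stack, standing on the bench; the things of the stack lie within about 10 mm and 0.4 rad of one another. Origin: centre of its underside
- vial_tray: small round red tray, 48 mm across inside, 56 mm outside; fixed to the bench, floor 3 mm thick with a black liner, rim 4 mm thick whose top is 8 mm above the bench (5 mm above the tray's floor). Origin: centre of the tray's underside, on the bench (z = 0); z up
- dish_tray: round blue tray, 80 mm across inside, 88 mm outside; fixed to the bench, floor 3 mm thick with a black liner, rim 4 mm thick whose top is 8 mm above the bench (5 mm above the tray's floor). Origin: centre of the tray's underside, on the bench (z = 0); z up
- cuvette_tray: oblong green tray, inside 64 mm (x) by 103 mm (y), outside 72 by 111 mm; fixed to the bench, floor 3 mm thick with a black liner, rim 4 mm thick whose top is 8 mm above the bench (5 mm above the tray's floor). Origin: centre of the tray's underside, on the bench (z = 0); z up
- filter_tray: square yellow tray, inside 88 by 88 mm, outside 96 by 96 mm; fixed to the bench, floor 3 mm thick with a black liner, rim 4 mm thick whose top is 8 mm above the bench (5 mm above the tray's floor). Origin: centre of the tray's underside, on the bench (z = 0); z up
- bench_timer: bystander: white wedge-shaped bench timer with a display, 31 mm (x) by 66 mm (y), 58 mm high, loose; it stands before a vertical pipe casing (y 0.13 to 0.25 m) that juts out of the back wall (wall face x = 0.65 m) to about x = 0.60 m: pass it with the wrist well in front. Origin: centre of its underside
- white_vial: bystander: upright glass vial with a white cap, 25 mm across, 60 mm high, loose. Origin: centre of its underside

How it is judged:
At the end, for the whole second after the job is handed in: Each of the four lies flat, at rest, on the floor of its own tray (origin 1 to 5.5 mm above the tray's underside, tilt under 0.04 rad, centres within 12 mm (vial), 13 mm (dish), 14 mm (cartons)); timer and white-capped vial upright within 12 mm of their start (horizontal distance between black_vial and vial_tray below 0.012 m and z of black_vial in the frame of vial_tray between 0.001 and 0.0055 m and angle between each of black_vial, dish, cuvette_box, filter_box's own z axis and vertical below 0.04 rad and linear speed of each of black_vial, dish, cuvette_box, filter_box below 0.01 m/s and angular speed of each of black_vial, dish, cuvette_box, filter_box below 0.1 rad/s and horizontal distance between dish and dish_tray below 0.013 m and z of dish in the frame of dish_tray between 0.001 and 0.0055 m and horizontal distance between cuvette_box and cuvette_tray below 0.014 m and z of cuvette_box in the frame of cuvette_tray between 0.001 and 0.0055 m and horizontal distance between filter_box and filter_tray below 0.014 m and z of filter_box in the frame of filter_tray between 0.001 and 0.0055 m and distance of each of bench_timer, white_vial from where it was at the start of the episode below 0.012 m and angle between each of bench_timer, white_vial's own z axis and vertical below 0.1 rad); the robot touches nothing.
It fails at once if the black-capped vial is tipped (over 0.5 rad) (angle between black_vial's own z axis and vertical above 0.5 rad).
It fails at once if the bench timer is moved by more than 12 mm (distance of bench_timer from where it was at the start of the episode above 0.012 m).
It fails at once if the white-capped vial is moved by more than 12 mm (distance of white_vial from where it was at the start of the episode above 0.012 m).
It also fails if it takes over 136 s, if anything falls off the work surface, if the arm or the gripper's body presses on something with over 40 N, if the wrist force passes 120 N, or if a joint passes its speed limit or range.

## Working session

There is one attempt and no reset: what is moved stays moved. The work goes in short steps, Python scripts to look and compute and a tool call to move; the robot and the scene stay as the last step left them, time stands still between calls to the robot, and variables do not carry over. Pictures are saved under pics/ and viewed, at most 15 in all, crops included, and the job is handed in when it is done.

Besides the shell and the picture viewer there is one more tool, called after "Request:" as name(argument=value, ...) on one line, values as JSON. move_arm: Moves the arm, as the interface text tells. Its arguments: {"type":"object","properties":{"steps":{"type":"array"}},"required":["steps"]}

```bash
mkdir -p pics; ls; cat > h.py <<'E'
from bench import *
import numpy as np, cv2
def cam(n):
    c=camera_model(n); R=cv2.Rodrigues(np.array(c["rvec"],float))[0]; return c,R,np.array(c["tvec"],float).ravel()
def cloud(n,d,mask,c=None):
    c,R,t=c or cam(n); v,u=np.nonzero(mask&(d>0)); z=d[v,u]
    P=np.c_[(u-c["cx"])/c["fx"]*z,(v-c["cy"])/c["fy"]*z,z]
    return (P-t)@R
def top(P,band=.004):
    z=np.percentile(P[:,2],97); Q=P[abs(P[:,2]-z)<band]
    r=cv2.minAreaRect((Q[:,:2]*1000).astype(np.float32)); cc=cv2.minEnclosingCircle((Q[:,:2]*1000).astype(np.float32))
    return z,r,cc,len(Q)
def save(n,im): cv2.imwrite("pics/%s.png"%n,cv2.cvtColor(im,cv2.COLOR_RGB2BGR))
E
python3 - <<'E'
from h import *
np.set_printoptions(precision=4,suppress=True)
o=get_obs();print(o["tool_pos"],o["ee_rot"],o["time"],o["width"])
N=["black_vial","dish","cuvette_box","filter_box","vial_tray","dish_tray","cuvette_tray","filter_tray","bench_timer","white_vial"]
for n in ["scene","side"]:
    im,d=snapshot(n);save(n,im);C=cam(n);print(n,-C[1].T@C[2])
    for t in N:
        s=silhouettes(n,t)
        if not s: print(t,"none");continue
        P=cloud(n,d,s[0]["pixels"],C)
        if len(P)<10: print(t,"few");continue
        z,r,cc,k=top(P);print(t,round(s[0]["score"],2),np.round(s[0]["uv"]),"z%.4f"%z,np.round(r[0],1),np.round(r[1],1),round(r[2],1),"circ",np.round(cc[0],1),round(cc[1],1),k)
E
```

```text
pics
[0.399  0.3778 0.2183] [-3.1394 -0.0002  2.3288] 0.0 0.09377791746800224
scene [ 0.436  -0.3101  0.7946]
black_vial 0.82 [293. 275.] z0.1540 [433.7  63.9] [23.5 22.8] 86.4 circ [433.8  64. ] 12.5 155
dish 0.76 [291. 300.] z0.0894 [433.   59.6] [59.6 53.5] 0.2 circ [432.6  63.6] 31.2 123
cuvette_box 0.69 [290. 305.] z0.0870 [440.8  54.5] [59.6 28.3] 37.6 circ [436.5  59.7] 30.5 29
filter_box 0.8 [304. 317.] z0.0714 [400.2  40.9] [28.1  1.8] 73.2 circ [399.9  41. ] 14.0 13
vial_tray 0.65 [272. 256.] z0.0094 [384.6 179. ] [54.1 54.2] 29.6 circ [385.2 179.5] 28.5 165
dish_tray 0.58 [354. 357.] z0.0087 [527.4 -36.5] [87.4 83.9] 41.1 circ [526.6 -35.8] 44.0 452
cuvette_tray 0.77 [264. 202.] z0.0092 [375.9 318.1] [112.9  76.2] 2.3 circ [375.2 317.7] 66.1 380
filter_tray 0.64 [325. 200.] z0.0090 [513.9 332.3] [99.7 97.8] 81.2 circ [514.7 331.3] 67.4 361
bench_timer none
white_vial 0.53 [379. 288.] z0.0611 [586.2  78.6] [21.  19.3] 7.6 circ [585.2  80.1] 11.4 98
side [ 0.5897 -0.5893  0.4708]
black_vial 0.91 [282. 238.] z0.1546 [433.6  63. ] [23.1 24.5] 8.4 circ [432.7  62.9] 13.6 137
dish 0.57 [282. 266.] z0.0905 [432.5  61.1] [59.4 56.5] 10.2 circ [431.4  63.4] 31.9 190
cuvette_box 0.96 [277. 279.] z0.0749 [429.8  60.8] [86.9 47.2] 72.6 circ [430.5  61.4] 47.8 451
filter_box 0.77 [287. 301.] z0.0526 [442.4  42.6] [95.9 53.9] 32.0 circ [431.3  60.3] 48.1 325
vial_tray 0.66 [262. 259.] z0.0844 [404.4  52.1] [0.2 1.3] 9.0 circ [404.4  52.1] 0.7 5
dish_tray 0.84 [337. 354.] z0.0104 [527.1 -35.9] [87.3 87.4] 19.1 circ [526.1 -35.7] 45.4 668
cuvette_tray 0.96 [293. 229.] z0.0110 [376.5 316.7] [115.3  78.8] 2.1 circ [375.8 317.6] 67.0 248
filter_tray 0.92 [352. 231.] z0.0111 [514.9 331.3] [100.4  99.1] 81.4 circ [516.  330.6] 68.8 330
bench_timer 0.66 [358. 265.] z0.0603 [533.8 174.8] [65.6  9.5] 83.2 circ [535.9 174.6] 32.8 111
white_vial 0.61 [388. 292.] z0.0628 [586.7  78.7] [21.3 18.8] 69.4 circ [584.9  79.8] 12.3 99
```

```bash
python3 - <<'E'
import cv2,numpy as np
a=cv2.imread("pics/scene.png")[140:420,180:480];b=cv2.imread("pics/side.png")[140:420,180:480]
cv2.imwrite("pics/v1.png",cv2.resize(np.hstack([a,b]),(800,373),interpolation=cv2.INTER_CUBIC))
E
```

```text
(no output)
```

View pics/v1.png

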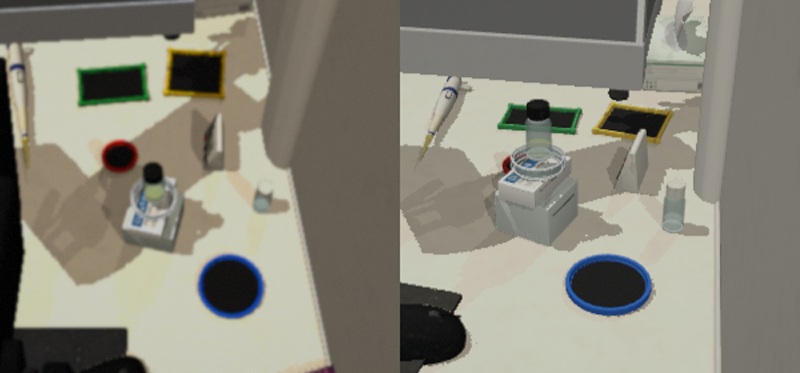

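```bash
python3 - <<'E'
from h import *
for n in ["scene","side"]:
    im,d=snapshot(n);P=cloud(n,d,d>0)
    Q=P[(P[:,2]>.03)&(P[:,1]>.3)&(P[:,1]<.9)&(P[:,0]>.2)]
    for y in np.arange(.3,.7,.04):
        q=Q[(Q[:,1]>=y)&(Q[:,1]<y+.04)]
        if len(q): print(n,round(y,2),len(q),q.min(0).round(3),q.max(0).round(3))
E
```

```text
scene 0.3 2274 [0.227 0.3   0.03 ] [0.642 0.34  0.439]
scene 0.34 4133 [0.315 0.34  0.032] [0.643 0.38  0.441]
scene 0.38 24893 [0.2  0.38 0.03] [0.643 0.42  0.415]
scene 0.42 1160 [0.51  0.42  0.031] [0.643 0.46  0.391]
scene 0.46 1730 [0.513 0.46  0.03 ] [0.642 0.5   0.369]
scene 0.5 1170 [0.517 0.5   0.03 ] [0.643 0.54  0.349]
scene 0.54 1036 [0.538 0.54  0.031] [0.643 0.58  0.323]
scene 0.58 693 [0.542 0.58  0.032] [0.643 0.62  0.301]
scene 0.62 447 [0.546 0.62  0.03 ] [0.643 0.66  0.276]
scene 0.66 427 [0.552 0.66  0.03 ] [0.643 0.7   0.253]
side 0.3 1531 [0.316 0.3   0.209] [0.412 0.34  0.423]
side 0.34 2235 [0.314 0.34  0.207] [0.442 0.38  0.423]
side 0.38 27394 [0.2  0.38 0.03] [0.52  0.42  0.422]
side 0.42 337 [0.404 0.42  0.03 ] [0.555 0.46  0.421]
side 0.46 1030 [0.5  0.46 0.03] [0.612 0.5   0.419]
side 0.5 568 [0.496 0.5   0.056] [0.612 0.54  0.418]
side 0.54 556 [0.492 0.54  0.056] [0.614 0.58  0.415]
side 0.58 497 [0.489 0.58  0.056] [0.613 0.62  0.413]
side 0.62 360 [0.487 0.62  0.056] [0.613 0.66  0.411]
side 0.66 282 [0.483 0.66  0.056] [0.607 0.7   0.409]
```

```bash
python3 - <<'E'
from h import *
im,d=snapshot("side");P=cloud("side",d,d>0)
im2,d2=snapshot("scene");P=np.r_[P,cloud("scene",d2,d2>0)]
Q=P[(P[:,1]>.36)&(P[:,1]<.5)&(P[:,2]>.02)]
for x in np.arange(-.4,.7,.08):
    q=Q[(Q[:,0]>=x)&(Q[:,0]<x+.08)]
    if len(q)>20: print(round(x,2),len(q),"ypct",np.percentile(q[:,1],[2,50,98]).round(3),"z",np.percentile(q[:,2],[0,2,50,98]).round(3))
save("side2",cv2.resize(im[:, :],(800,600)))
E
```

```text
-0.16 642 ypct [0.403 0.435 0.497] z [0.021 0.027 0.093 0.096]
-0.08 1906 ypct [0.401 0.408 0.497] z [0.02  0.026 0.066 0.096]
0.0 3557 ypct [0.398 0.421 0.491] z [0.021 0.028 0.189 0.304]
0.08 9094 ypct [0.401 0.404 0.42 ] z [0.021 0.034 0.243 0.406]
0.16 15387 ypct [0.4   0.404 0.408] z [0.02  0.028 0.256 0.408]
0.24 14956 ypct [0.401 0.404 0.408] z [0.022 0.036 0.253 0.41 ]
0.32 9818 ypct [0.365 0.404 0.408] z [0.021 0.032 0.189 0.409]
0.4 14511 ypct [0.364 0.404 0.408] z [0.02  0.035 0.243 0.41 ]
0.48 8232 ypct [0.401 0.405 0.491] z [0.02  0.029 0.227 0.409]
0.56 1172 ypct [0.463 0.47  0.499] z [0.02  0.021 0.05  0.105]
0.64 3086 ypct [0.362 0.42  0.496] z [0.02  0.033 0.249 0.398]
```

View pics/side2.png

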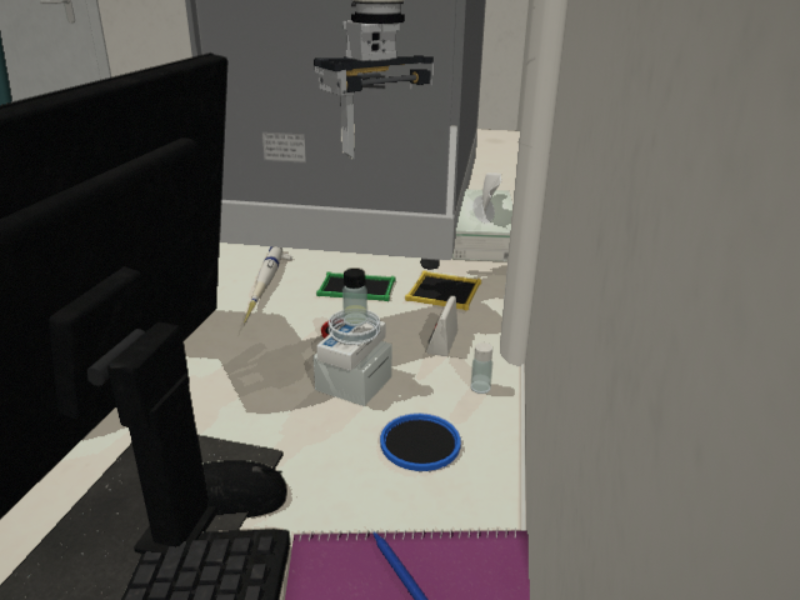

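```bash
python3 - <<'E'
from h import *
Ps=[]
for n in ["scene","side"]:
    im,d=snapshot(n);Ps.append(cloud(n,d,d>0))
for P in Ps:
    Q=P[(P[:,2]>.17)&(P[:,1]>.2)&(P[:,1]<.398)&(P[:,0]>.15)&(P[:,0]<.6)]
    for z in np.arange(.18,.5,.03):
        q=Q[(Q[:,2]>=z)&(Q[:,2]<z+.03)]
        if len(q)>5:
            r=cv2.minAreaRect((q[:,:2]*1000).astype(np.float32));print(round(z,2),len(q),q.min(0).round(3),q.max(0).round(3),np.round(r[0]),np.round(r[1]),round(r[2]))
P=np.r_[Ps[0],Ps[1]]
for a,b in [(-.1,.0),(-.2,-.1),(-.3,-.2),(-.4,-.3)]:
    q=P[(P[:,1]>a)&(P[:,1]<b)&(P[:,2]>.03)&(P[:,0]<.6)]
    if len(q):print("neg y",a,len(q),np.percentile(q,[1,99],axis=0).round(2).tolist())
im,d=snapshot("wrist");save("w0",im)
E
```

```text
0.21 128 [0.352 0.329 0.21 ] [0.372 0.345 0.24 ] [361. 337.] [13. 21.] 79
0.24 156 [0.352 0.329 0.24 ] [0.372 0.345 0.27 ] [361. 336.] [12. 22.] 76
0.27 54 [0.351 0.329 0.27 ] [0.372 0.345 0.286] [360. 336.] [12. 22.] 74
0.3 845 [0.316 0.293 0.302] [0.472 0.398 0.33 ] [394. 369.] [152.  71.] 43
0.33 1729 [0.315 0.293 0.33 ] [0.473 0.398 0.36 ] [393. 369.] [155.  70.] 44
0.36 628 [0.351 0.327 0.36 ] [0.434 0.377 0.39 ] [393. 351.] [82. 48.] 3
0.39 1062 [0.351 0.328 0.39 ] [0.438 0.392 0.419] [400. 374.] [77. 71.] 42
0.42 546 [0.365 0.339 0.42 ] [0.436 0.369 0.441] [401. 354.] [71. 29.] 0
0.48 96 [0.242 0.219 0.485] [0.308 0.269 0.51 ] [278. 236.] [53. 57.] 73
0.21 151 [0.351 0.33  0.21 ] [0.372 0.347 0.24 ] [360. 338.] [13. 24.] 70
0.24 173 [0.351 0.328 0.24 ] [0.372 0.347 0.27 ] [361. 337.] [16. 22.] 81
0.27 173 [0.35  0.328 0.27 ] [0.371 0.347 0.3  ] [359. 337.] [14. 24.] 73
0.3 864 [0.316 0.294 0.3  ] [0.471 0.398 0.33 ] [395. 368.] [153.  70.] 41
0.33 1184 [0.313 0.293 0.33 ] [0.472 0.398 0.36 ] [391. 369.] [154.  74.] 43
0.36 727 [0.351 0.326 0.36 ] [0.433 0.38  0.39 ] [393. 351.] [81. 50.] 6
0.39 792 [0.315 0.326 0.39 ] [0.438 0.397 0.42 ] [375. 360.] [ 67. 124.] 87
0.42 96 [0.37  0.337 0.42 ] [0.435 0.378 0.424] [406. 355.] [67. 31.] 15
neg y -0.1 17833 [[0.04, -0.1, 0.04], [0.31, -0.0, 0.39]]
neg y -0.2 27764 [[0.04, -0.2, 0.03], [0.38, -0.1, 0.39]]
neg y -0.3 32277 [[0.24, -0.29, 0.04], [0.35, -0.2, 0.39]]
```

View pics/w0.png

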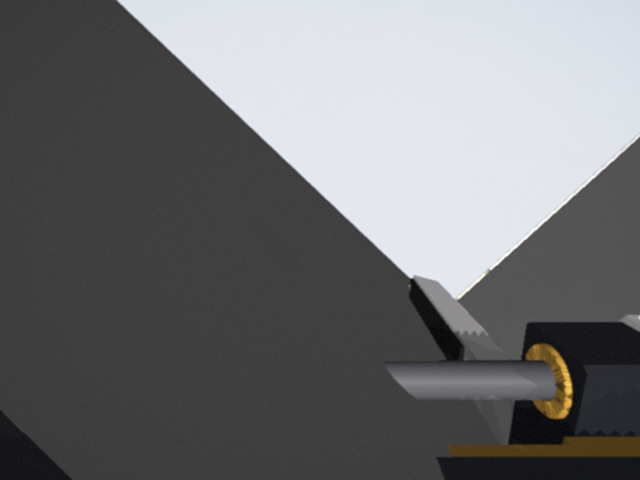

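Request:
move_arm(steps=[0,0,0,0,-0.04,0,0.7,0,0,0,0,-0.09,0,0.7,0,0,0,0.01,-0.14,0,0.7,0,0,-0.15,0.02,-0.19,0,0.7,0,0,-0.3,0.03,-0.24,0,0.7,0,0,-0.45,0.034,-0.28,0,0.7,0,0,-0.6,0.034,-0.3145,0,0.7,0,0,-0.75,0.034,-0.3145,0,0.7,0,0,-0.9,0.034,-0.3145,0,0.7,0,0,-1.05,0.034,-0.3145,0,0.7,0,0,-1.06,0.034,-0.3145,0,0.7,0,0,-1.06,0.034,-0.3145,0,0.7])

```text
time: 2.65
tool_pos: [0.4334, 0.0636, 0.2196]
ee_rot: [3.141, 0.0, 1.272]
wrist_force: [0.4, -0.5, -0.0]
width: 0.066
finger_force: 0.0
```

```bash
python3 - <<'E'
from h import *
o=get_obs();print(o["tool_pos"].round(4) if hasattr(o["tool_pos"],'round') else o["tool_pos"],o["ee_rot"],o["joint_positions"],o["wrist_force"])
Ps=[]
for n in ["scene","side"]:
    im,d=snapshot(n);Ps.append(cloud(n,d,d>0))
    print(n,np.percentile(Ps[-1][(Ps[-1][:,1]>.36)&(Ps[-1][:,1]<.5)&(Ps[-1][:,2]>.15)&(Ps[-1][:,2]<.38)&(Ps[-1][:,0]>.3)&(Ps[-1][:,0]<.5),1],[1,50,99]))
P=np.r_[Ps[0],Ps[1]]
for y in np.arange(-.5,.0,.05):
    q=P[(P[:,1]>y)&(P[:,1]<y+.05)&(P[:,2]>.06)&(P[:,0]<.5)&(P[:,0]>-.1)]
    if len(q):print(round(y,2),len(q),np.percentile(q,[1,99],axis=0).round(2).tolist())
im,d=snapshot("wrist");save("w1",im)
E
```

```text
[0.4334 0.0636 0.2196] [3.14140789e+00 4.57951465e-06 1.27160913e+00] [ 1.62138911e-02 -1.65581556e-01  1.61463877e+00 -6.21260633e-05
  1.69236121e+00  3.15393544e-01] [ 0.43941548 -0.45382195 -0.03663066]
scene [0.40103381 0.40363788 0.40630313]
side [0.40065212 0.40487225 0.40909529]
-0.3 6744 [[0.24, -0.29, 0.09], [0.3, -0.25, 0.38]]
-0.25 24723 [[0.24, -0.25, 0.07], [0.35, -0.2, 0.39]]
-0.2 16153 [[0.25, -0.2, 0.07], [0.35, -0.15, 0.39]]
-0.15 9233 [[0.02, -0.15, 0.11], [0.31, -0.1, 0.39]]
-0.1 9293 [[0.03, -0.1, 0.08], [0.31, -0.05, 0.39]]
-0.05 7499 [[0.04, -0.05, 0.06], [0.31, -0.0, 0.39]]
```

View pics/w1.png

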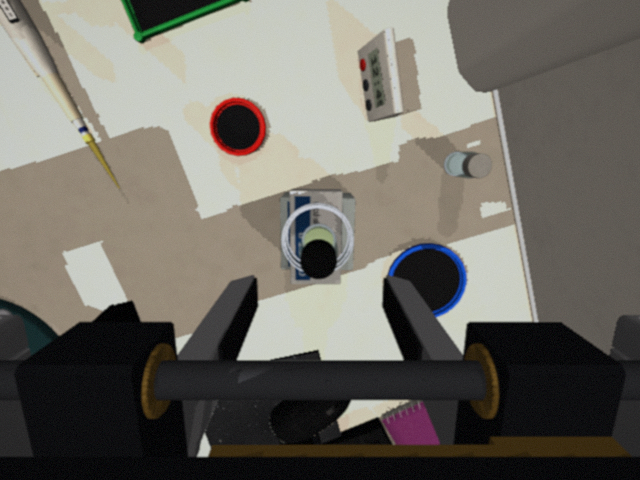

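Request:
move_arm(steps=[0,0,0,0,0,-0.04,0.7,0,0,0,0,0,-0.08,0.7,0,0,0,0,0,-0.1,0.7,0,0,0,0,0,-0.1,0.7,0,0,0,0,0,-0.1,0,0,0,0,0,0,-0.1,0,0,0,0,0,0,-0.1,0,0,0,0,0,0,-0.1,0,0,0,0,0,0,-0.1,0,0,0,0,0,0,-0.1,0,0,0,0,0,0,-0.1,0,0,0,0,0,0,-0.1,0])

```text
time: 4.0
tool_pos: [0.4338, 0.0636, 0.1203]
ee_rot: [3.14, -0.0, 1.269]
wrist_force: [-1.2, -0.5, 4.9]
width: 0.0288
finger_force: 30.0
```

Request:
move_arm(steps=[0,0,0,0,0,0.02,0,0,0,0,0,0,0.05,0,0,0,0,0,0,0.05,0,0,0,0,-0.015,0.035,0.05,0,0,0,0,-0.03,0.07,0.05,0,0,0,0,-0.048,0.1,0.05,0,0,0,0,-0.048,0.1155,0.05,0,0,0,0,-0.048,0.1155,0.02,0,0,0,0,-0.048,0.1155,-0.02,0,0,0,0,-0.048,0.1155,-0.05,0,0,0,0,-0.048,0.1155,-0.07,0,0,0,0,-0.048,0.1155,-0.07,0])

```text
time: 5.2
tool_pos: [0.3817, 0.1779, 0.0448]
ee_rot: [-3.134, 0.006, 1.269]
wrist_force: [-0.5, -0.7, -0.1]
width: 0.0284
finger_force: 30.0
```

```bash
python3 - <<'E'
from h import *
im,d=snapshot("wrist");C=cam("wrist");save("w2",im)
for n in ["scene","wrist"]:
    if n=="scene": im,d=snapshot(n);C=cam(n)
    for t in ["black_vial","vial_tray"]:
        s=silhouettes(n,t)
        for k in s[:1]:
            P=cloud(n,d,k["pixels"],C); z,r,cc,m=top(P) if len(P)>5 else (0,0,0,0)
            print(n,t,k["score"],k["uv"],z,np.percentile(P[:,2],1),cc,m)
E
```

```text
scene black_vial 0.83 [264.9, 245.4] 0.08156126807546127 0.01734408610371833 ((385.01513671875, 177.637451171875), 12.34930419921875) 84
scene vial_tray 0.56 [270.0, 260.2] 0.009880529632406387 -0.0016022581575597197 ((383.97882080078125, 177.4437255859375), 27.1193790435791) 91
wrist black_vial 0.56 [321.7, 308.0] 0.08004062069012058 -0.0031170267956768818 ((432.9796142578125, 63.1914176940918), 30.91242218017578) 94
wrist vial_tray 0.96 [320.1, 250.3] 0.14844456373488493 -0.00327797257271899 ((444.67889404296875, 127.72531127929688), 9.662256240844727) 26
```

View pics/w2.png

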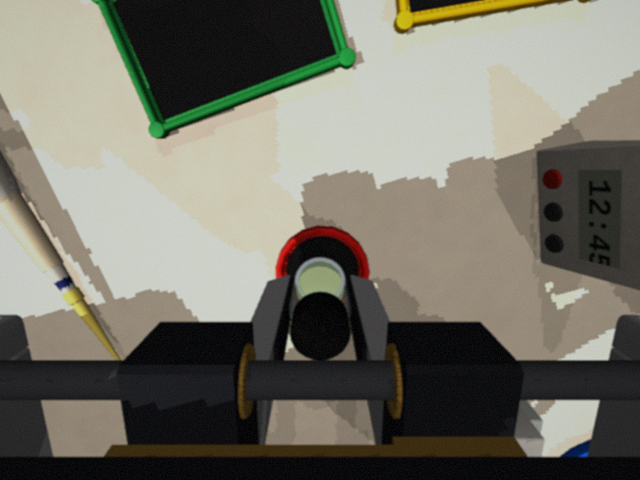

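Request:
move_arm(steps=[0,0,0,0.001,0.001,-0.004,0,0,0,0,0.001,0.001,-0.008,0,0,0,0,0.001,0.001,-0.01,0,0,0,0,0.001,0.001,-0.011,0,0,0,0,0.001,0.001,-0.012,0,0,0,0,0.001,0.001,-0.012,0,0,0,0,0.001,0.001,-0.012,0])

```text
time: 6.2
tool_pos: [0.3865, 0.1801, 0.0375]
ee_rot: [3.141, -0.0, 1.269]
wrist_force: [0.3, -0.1, -0.0]
width: 0.0283
finger_force: 30.0
```

Request:
move_arm(steps=[0,0,0,-0.001,-0.001,-0.001,0,0,0,0,-0.001,-0.001,-0.002,0,0,0,0,-0.001,-0.001,-0.002,0,0,0,0,-0.001,-0.001,-0.002,0.35,0,0,0,-0.001,-0.001,-0.002,0.45,0,0,0,-0.001,-0.001,-0.002,0.5,0,0,0,-0.001,-0.001,-0.002,0.5,0,0,0,-0.001,-0.001,0.04,0.5,0,0,0,-0.001,-0.001,0.09,0.5,0,0,0,-0.001,-0.001,0.12,0.6,0,0,0,-0.001,-0.001,0.12,0.8,0,0,0,-0.001,-0.001,0.12,0.8])

```text
time: 7.4
tool_pos: [0.3857, 0.1792, 0.1579]
ee_rot: [3.14, -0.001, 1.269]
wrist_force: [0.2, -0.6, -0.3]
width: 0.0673
finger_force: 0.0
```

```bash
python3 - <<'E'
from h import *
for n in ["wrist","scene","side"]:
    im,d=snapshot(n);C=cam(n);save("x"+n,im)
    for t in ["black_vial","vial_tray","dish","cuvette_box","filter_box","dish_tray"]:
        s=silhouettes(n,t)
        for k in s[:1]:
            P=cloud(n,d,k["pixels"],C)
            if len(P)<10: continue
            z,r,cc,m=top(P)
            print(n,t,round(k["score"],2),np.round(k["uv"]),"z%.4f"%z,np.round(r[0],1),np.round(r[1],1),round(r[2],1),np.round(cc[0],1),round(cc[1],1),m)
    if n=="side":
        P=cloud(n,d,d>0)
        q=P[(P[:,1]>-.25)&(P[:,1]<.05)&(P[:,2]>.05)&(P[:,0]<.42)&(P[:,0]>.1)]
        for z in np.arange(.05,.5,.1):
            r=q[abs(q[:,2]-z)<.02]; 
            if len(r):print("obst",round(z,2),len(r),np.percentile(r,[1,99],axis=0).round(2).tolist())
E
```

```text
wrist black_vial 0.79 [318. 244.] z0.0667 [383.5 178.3] [25.  23.6] 72.0 [383.3 178.3] 12.6 868
wrist vial_tray 0.89 [306. 224.] z0.0076 [381.2 181.7] [49.2 55.5] 82.9 [380.9 178.6] 27.8 691
wrist dish 0.81 [407. 409.] z0.0880 [411.9  61.2] [25.  59.9] 7.2 [423.6  62.7] 30.0 262
wrist cuvette_box 0.61 [389. 348.] z0.0875 [404.3  48. ] [ 1.9 20. ] 32.9 [404.3  48. ] 10.0 22
wrist filter_box 0.7 [378. 326.] z0.0497 [432.9  76.7] [35.2 69.8] 72.2 [432.5  76.6] 38.5 552
scene black_vial 0.57 [267. 249.] z0.0684 [386.6 177.7] [22.9 23.4] 41.8 [386.6 177.7] 12.6 107
scene vial_tray 0.81 [267. 260.] z0.0101 [384.1 173.2] [44.4 52.6] 89.7 [383.4 176.6] 27.6 99
scene dish 0.88 [300. 278.] z0.0894 [432.5  63.2] [60.6 59.8] 72.4 [432.9  63.6] 31.1 155
scene cuvette_box 0.71 [342. 253.] z0.0586 [533.7 175.8] [67.  8.] 83.3 [532.8 175.9] 33.5 138
scene filter_box 0.66 [302. 317.] z0.0525 [429.7  56.5] [76.2 70.5] 73.5 [432.4  58.5] 47.3 275
scene dish_tray 0.93 [353. 357.] z0.0090 [527. -36.] [87.  86.4] 30.8 [527.  -35.9] 44.3 448
side black_vial 0.86 [270. 240.] z0.0698 [386.8 177.6] [20.9 23.2] 26.8 [386.7 177.3] 12.6 79
side dish 0.68 [283. 254.] z0.0904 [431.8  64.3] [59.2 62.7] 16.7 [432.8  64.2] 31.8 262
side cuvette_box 0.63 [277. 281.] z0.0752 [432.8  59.9] [86.4 52.7] 71.9 [430.8  61. ] 47.3 544
side filter_box 0.62 [282. 301.] z0.0524 [432.   60.1] [70.9 68.9] 71.8 [431.6  59.5] 48.3 296
side dish_tray 0.72 [337. 354.] z0.0105 [527.4 -36. ] [87.5 87.8] 41.9 [526.5 -35.8] 45.3 646
obst 0.05 892 [[0.32, -0.23, 0.05], [0.42, 0.03, 0.07]]
obst 0.15 3386 [[0.25, -0.25, 0.13], [0.35, 0.04, 0.17]]
obst 0.25 6003 [[0.28, -0.25, 0.23], [0.31, 0.04, 0.27]]
obst 0.35 7460 [[0.28, -0.24, 0.33], [0.31, 0.04, 0.37]]
```

View pics/xwrist.png

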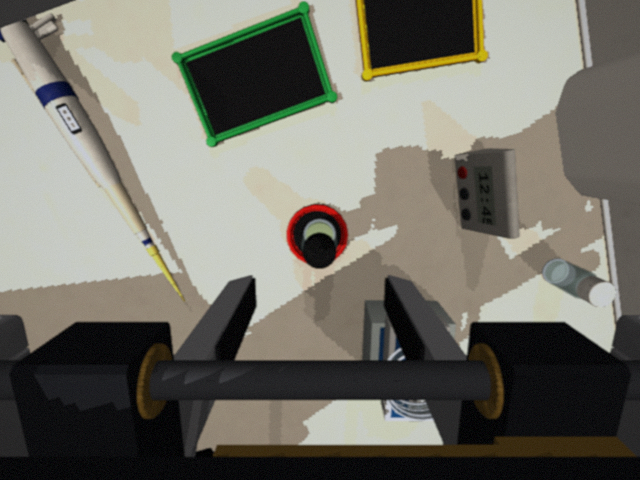

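```bash
python3 - <<'E'
from h import *
print(get_obs()["joint_positions"])
for n in ["scene","side"]:
    im,d=snapshot(n);P=cloud(n,d,d>0)
    q=P[(P[:,0]<.5)&(P[:,0]>-.1)&(P[:,1]>-.3)&(P[:,1]<.3)&(P[:,2]>.1)]
    for y in np.arange(-.3,.3,.06):
        r=q[(q[:,1]>=y)&(q[:,1]<y+.06)]
        print(n,round(y,2),end=" ")
        for x in np.arange(-.1,.5,.05):
            s=r[(r[:,0]>=x)&(r[:,0]<x+.05)]
            if len(s)>8: print("x%.2f:%.2f-%.2f"%(x,s[:,2].min(),s[:,2].max()),end=" ")
        print()
E
```

```text
[ 3.01487395e-01 -1.76119011e-01  1.74640302e+00 -2.26198777e-05
  1.57110283e+00  6.03471941e-01]
scene -0.3 x0.25:0.23-0.39 
scene -0.24 x0.25:0.16-0.39 x0.30:0.10-0.32 
scene -0.18 x0.25:0.16-0.39 x0.30:0.10-0.32 
scene -0.12 x0.00:0.10-0.21 x0.05:0.11-0.21 x0.25:0.16-0.39 x0.30:0.25-0.38 
scene -0.06 x0.00:0.19-0.23 x0.05:0.10-0.23 x0.25:0.16-0.39 x0.30:0.24-0.39 
scene 0.0 x0.00:0.10-0.23 x0.05:0.10-0.22 x0.25:0.10-0.39 x0.30:0.32-0.39 
scene 0.06 x-0.05:0.20-0.21 x0.00:0.12-0.21 x0.15:0.47-0.55 x0.20:0.46-0.55 x0.25:0.45-0.54 x0.30:0.45-0.54 x0.35:0.45-0.54 x0.40:0.47-0.52 
scene 0.12 x-0.05:0.20-0.25 x0.00:0.13-0.25 x0.15:0.52-0.55 x0.20:0.48-0.55 x0.25:0.26-0.53 x0.30:0.24-0.54 x0.35:0.25-0.54 x0.40:0.15-0.54 x0.45:0.24-0.29 
scene 0.18 x-0.05:0.13-0.25 x0.00:0.13-0.21 x0.20:0.49-0.53 x0.25:0.28-0.53 x0.30:0.14-0.52 x0.35:0.14-0.53 x0.40:0.25-0.53 x0.45:0.28-0.29 
scene 0.24 
side -0.3 x0.20:0.10-0.14 x0.25:0.14-0.38 
side -0.24 x0.20:0.10-0.14 x0.25:0.12-0.39 x0.30:0.10-0.32 
side -0.18 x0.20:0.10-0.12 x0.25:0.10-0.39 x0.30:0.10-0.32 
side -0.12 x0.25:0.14-0.39 x0.30:0.25-0.38 
side -0.06 x0.25:0.10-0.39 x0.30:0.24-0.39 
side 0.0 x0.25:0.10-0.39 x0.30:0.32-0.39 
side 0.06 
side 0.12 x-0.05:0.31-0.39 x0.25:0.25-0.29 x0.30:0.16-0.33 x0.35:0.25-0.43 x0.40:0.15-0.43 x0.45:0.24-0.29 
side 0.18 x-0.05:0.31-0.41 x0.30:0.15-0.34 x0.35:0.15-0.34 x0.40:0.25-0.43 x0.45:0.24-0.29 
side 0.24
```

View pics/xscene.png

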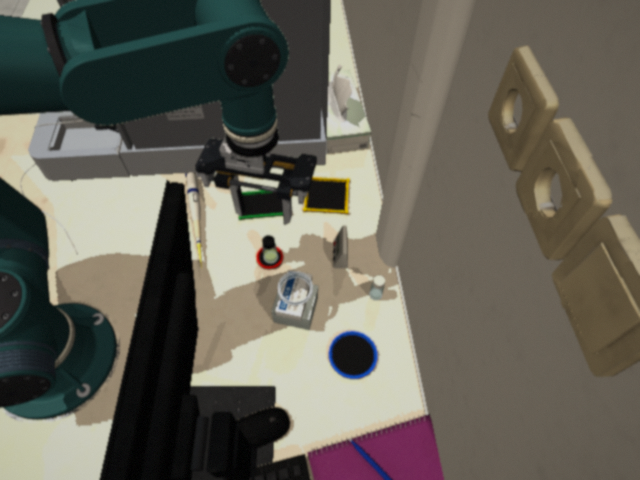

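```bash
python3 - <<'E'
from h import *
q1=get_obs()["joint_positions"][0]
c,s=np.cos(q1),np.sin(q1)
for n in ["scene","side"]:
    C=cam(n); print(n,C[0]["fx"])
    im,d=snapshot(n);P=cloud(n,d,d>0,C)
    m=P[(P[:,0]>.22)&(P[:,0]<.36)&(P[:,1]>-.35)&(P[:,1]<.1)&(P[:,2]>.37)&(P[:,2]<.42)]
    print("mon top",len(m),np.percentile(m,[1,50,99],axis=0).round(4).tolist())
    m=P[(P[:,0]>.22)&(P[:,0]<.36)&(P[:,1]>-.05)&(P[:,1]<.1)&(P[:,2]>.2)&(P[:,2]<.42)];print("ymax",np.percentile(m[:,1],[95,99,99.9]).round(4))
    A=np.c_[c*P[:,0]+s*P[:,1],-s*P[:,0]+c*P[:,1],P[:,2]]
    A=A[(A[:,2]>.36)&(A[:,0]>-.15)&(A[:,0]<.55)&(abs(A[:,1])<.2)&(P[:,1]<.39)&(P[:,1]>.05)]
    for r in np.arange(-.1,.55,.05):
        a=A[(A[:,0]>=r)&(A[:,0]<r+.05)]
        if len(a)>20: print("%.2f"%r,len(a),"lat",np.percentile(a[:,1],[1,99]).round(3),"z",np.percentile(a[:,2],[1,99]).round(3))
E
```

```text
scene 456.43094273283316
mon top 7682 [[0.2707, -0.2528, 0.3714], [0.2886, -0.1426, 0.3835], [0.3082, 0.0522, 0.3865]]
ymax [0.0517 0.0562 0.0585]
0.15 1090 lat [0.006 0.023] z [0.478 0.541]
0.20 6032 lat [-0.001  0.095] z [0.471 0.55 ]
0.25 6810 lat [-0.002  0.105] z [0.457 0.537]
0.30 5843 lat [-0.037  0.099] z [0.384 0.535]
0.35 5725 lat [-0.005  0.098] z [0.366 0.536]
0.40 5977 lat [-0.007  0.056] z [0.363 0.537]
0.45 639 lat [-0.005  0.063] z [0.365 0.526]
side 519.9064052374791
mon top 4409 [[0.2741, -0.2389, 0.3702], [0.2926, -0.1402, 0.381], [0.3085, 0.05, 0.387]]
ymax [0.052  0.0565 0.0584]
0.00 237 lat [0.152 0.2  ] z [0.36 0.4 ]
0.30 55 lat [-0.043 -0.035] z [0.36  0.386]
0.35 552 lat [0.027 0.056] z [0.361 0.432]
0.40 2052 lat [0.019 0.036] z [0.361 0.432]
0.45 205 lat [0.034 0.053] z [0.361 0.431]
```

Request:
move_arm(steps=[0,0,-0.15,0.01,-0.02,0.03,0.8,0,0,-0.3,0.02,-0.05,0.03,0.8,0,0,-0.45,0.03,-0.08,0.03,0.8,0,0,-0.6,0.04,-0.1,0.03,0.8,0,0,-0.75,0.047,-0.1155,0.03,0.8,0,0,-0.9,0.047,-0.1155,0.03,0.8,0,0,-1.05,0.047,-0.1155,0.03,0.8,0,0,-1.2,0.047,-0.1155,0.03,0.8,0,0,-1.269,0.047,-0.1155,0.03,0.8,0,0,-1.269,0.047,-0.1155,0.03,0.8])

```text
time: 9.65
tool_pos: [0.4324, 0.0636, 0.1875]
ee_rot: [3.142, 0.0, -0.0]
wrist_force: [-0.2, -0.5, -0.4]
width: 0.0758
finger_force: 0.0
```

Request:
move_arm(steps=[0,0.15,0,0,0,0,0.8,0,0.15,0,0,0,0,0.8,0,0.15,0,0,0,-0.04,0.8,0,0.15,0,0,0,-0.07,0.8,0,0.15,0,0,0,-0.08,0.8,0,0.15,0,0,0,-0.08,0.8,0,0.15,0,0,0,-0.08,0.8])

```text
time: 10.35
tool_pos: [0.4333, 0.0637, 0.1093]
ee_rot: [-3.142, 0.146, 0.0]
wrist_force: [0.3, -0.8, 0.8]
width: 0.0751
finger_force: 0.0
```

```bash
python3 - <<'E'
from h import *
o=get_obs();print(o["tool_pos"],o["ee_rot"],o["joint_positions"])
for n in ["wrist","side"]:
    im,d=snapshot(n);C=cam(n);save("y"+n,im)
    for k in silhouettes(n,"dish")[:1]:
        P=cloud(n,d,k["pixels"],C)
        z,r,cc,m=top(P);print(n,k["score"],z,r,cc,m)
P=cloud("side",d,d>0)
m=P[(P[:,0]>.31)&(P[:,0]<.45)&(P[:,1]>-.05)&(P[:,1]<.12)&(P[:,2]>.28)]
for x in np.arange(.31,.45,.02):
    a=m[(m[:,0]>=x)&(m[:,0]<x+.02)]
    if len(a):print(round(x,2),len(a),a.min(0).round(3),a.max(0).round(3))
E
```

```text
[0.43325196 0.06368896 0.10927281] [-3.14159080e+00  1.46204758e-01  2.72315055e-04] [ 0.01471105 -0.00254926  1.6922599   0.00210606  1.59807167  1.58513848]
wrist 0.73 0.08944561098461214 ((431.19561767578125, 63.27292251586914), (61.22356414794922, 60.427207946777344), 14.278427124023438) ((430.99371337890625, 63.25276565551758), 30.954143524169922) 1994
side 0.68 0.0903603948264491 ((433.178955078125, 61.6303596496582), (59.99658966064453, 59.7650260925293), 28.734477996826172) ((433.048095703125, 64.01763153076172), 32.152069091796875) 193
0.31 295 [ 0.31  -0.05   0.304] [0.33  0.055 0.438]
0.33 277 [0.33  0.003 0.421] [0.35  0.008 0.438]
0.35 330 [0.35  0.004 0.418] [0.37  0.009 0.439]
0.37 396 [0.37  0.003 0.415] [0.39  0.01  0.439]
0.39 452 [0.39  0.004 0.413] [0.41  0.01  0.439]
0.41 560 [0.41  0.004 0.28 ] [0.43  0.078 0.44 ]
0.43 1468 [0.43  0.004 0.28 ] [0.45  0.062 0.44 ]
```

View pics/yside.png

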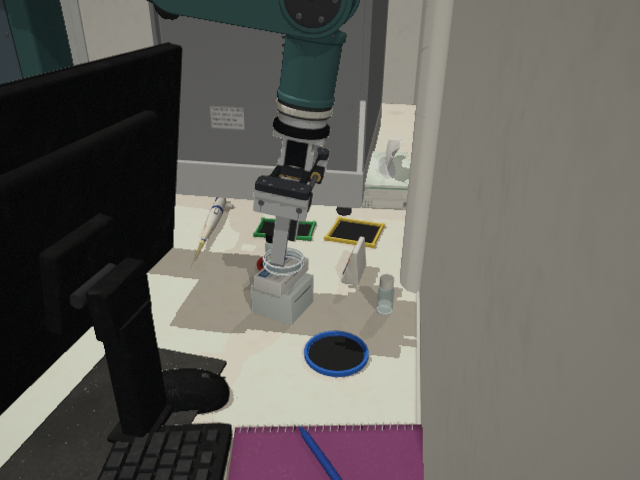

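Request:
move_arm(steps=[0,0,0,0,0,-0.008,0.8,0,0,0,0,0,-0.0165,0.8,0,0,0,0,0,-0.0165,0.8,0,0,0,0,0,-0.0165,0.4,0,0,0,0,0,-0.0165,0.4,0,0,0,0,0,-0.0165,0.4,0,0,0,0,0,-0.0165,0.4,0,0,0,0,0,-0.0165,0.4,0,0,0,0,0,-0.0165,0.4])

```text
time: 11.45
tool_pos: [0.4325, 0.0636, 0.0911]
ee_rot: [3.141, 0.15, -0.0]
wrist_force: [-0.2, 0.4, 0.5]
width: 0.0593
finger_force: 30.0
```

Request:
move_arm(steps=[0,0,0,0,0,0.01,0.4,0,0,0,0,0,0.03,0.4,0,0,0,0,0,0.05,0.4,0,0,0,0,0,0.05,0.4,0,0,0,0,0,0.05,0.4])

```text
time: 11.95
tool_pos: [0.4327, 0.0636, 0.1414]
ee_rot: [3.141, 0.149, -0.0]
wrist_force: [0.1, -0.0, 0.1]
width: 0.0595
finger_force: 30.0
```

```bash
python3 - <<'E'
from h import *
o=get_obs();print(o["tool_pos"],o["ee_rot"],o["width"],o["finger_force"])
for n in ["wrist","side","scene"]:
    im,d=snapshot(n);C=cam(n);save("z"+n,im)
    for k in silhouettes(n,"dish")[:1]:
        P=cloud(n,d,k["pixels"],C)
        z,r,cc,m=top(P,.006);print(n,k["score"],z,r,cc,m)
        Q=P[P[:,2]>z-.008]; A=np.c_[Q[:,:2],np.ones(len(Q))]; print(np.linalg.lstsq(A,Q[:,2],rcond=None)[0])
a=cv2.imread("pics/zside.png")[150:350,180:380];b=cv2.imread("pics/zwrist.png")[120:440,160:480]
cv2.imwrite("pics/z.png",np.hstack([cv2.resize(a,(400,400)),cv2.resize(b,(400,400))]))
E
```

```text
[0.43274949 0.06363679 0.14141087] [ 3.14148084e+00  1.48583593e-01 -1.66774273e-04] 0.059462386162370456 29.99995082616806
wrist 0.69 0.13852223937396788 ((430.4241027832031, 63.06727600097656), (61.62158203125, 59.45314407348633), 0.17619657516479492) ((430.41680908203125, 62.89242935180664), 30.9905948638916) 3009
[ 0.01261002 -0.00184818  0.13008531]
side 0.63 0.139571606487314 ((432.0411071777344, 61.78475570678711), (60.61134338378906, 58.85175323486328), 27.468017578125) ((429.5150451660156, 59.15217590332031), 36.164546966552734) 240
[-0.00903694  0.00461688  0.13953551]
scene 0.48 0.13837730230001816 ((404.95758056640625, 63.783348083496094), (36.58956527709961, 6.703395843505859), 88.02639770507812) ((408.22882080078125, 63.670623779296875), 18.294891357421875) 42
[-0.30738092 -0.0290749   0.26151925]
```

View pics/z.png

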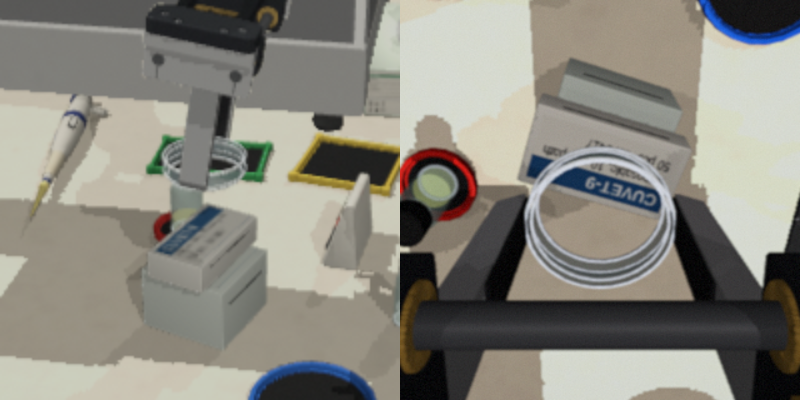

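Request:
move_arm(steps=[0,0,0,0.025,-0.025,0.02,0.4,0,0,0,0.05,-0.05,0.02,0.4,0,0,0,0.075,-0.075,0.02,0.4,0,0,0,0.095,-0.0993,0.02,0.4,0,0,0,0.095,-0.0993,0,0.4,0,0,0,0.095,-0.0993,-0.03,0.4,0,0,0,0.095,-0.0993,-0.05,0.4,0,0,0,0.095,-0.0993,-0.05,0.4,0,0,0,0.095,-0.0993,-0.05,0.4])

```text
time: 13.15
tool_pos: [0.5272, -0.0356, 0.0908]
ee_rot: [-3.142, 0.151, -0.0]
wrist_force: [0.3, -0.0, -0.1]
width: 0.0586
finger_force: 30.0
```

```bash
cat > chk.py <<'E'
from h import *
def chk():
    o=get_obs();q=np.array(o["joint_positions"]);print(np.round(o["tool_pos"],4),q.round(3))
    c,s=np.cos(q[1]),np.sin(q[1]);t=q[1]+q[2];e=(.445*s,.049+.445*c)
    for x in (.27,.308):print("model bottom",x,e[1]+(x-e[0])/np.tan(t)-.033)
    im,d=snapshot("side");P=cloud("side",d,d>0)
    m=P[(P[:,0]>.2)&(P[:,0]<.5)&(P[:,1]>-.12)&(P[:,1]<.1)&(P[:,2]>.35)]
    for x in np.arange(.2,.46,.02):
        a=m[(m[:,0]>=x)&(m[:,0]<x+.02)]; b=a[a[:,2]>.391]; 
        if len(b):print(round(x,2),"arm zmin",np.percentile(b[:,2],[0,2]).round(3),"y",np.median(b[:,1]).round(3),"below",a[a[:,2]<=.391][:,2].max(initial=0).round(3))
E
python3 - <<'E'
from chk import *
chk()
im,d=snapshot("wrist");C=cam("wrist")
for t in ["dish","dish_tray"]:
    for k in silhouettes("wrist",t)[:1]:
        P=cloud("wrist",d,k["pixels"],C);z,r,cc,m=top(P,.004);print(t,k["score"],z,r,cc,m)
E
```

```text
[ 0.5272 -0.0356  0.0908] [-0.16   0.213  1.495 -0.024  1.583  1.413]
model bottom 0.27 0.42674392981863274
model bottom 0.308 0.42151542534800757
0.32 arm zmin [0.439 0.439] y -0.028 below 0.0
0.34 arm zmin [0.428 0.43 ] y -0.033 below 0.0
0.36 arm zmin [0.42  0.422] y -0.039 below 0.0
0.38 arm zmin [0.397 0.399] y -0.062 below 0.0
0.4 arm zmin [0.408 0.41 ] y -0.066 below 0.0
0.42 arm zmin [0.405 0.407] y -0.069 below 0.0
0.44 arm zmin [0.402 0.404] y -0.072 below 0.0
dish 0.66 0.09048915888736073 ((526.8614501953125, -36.49446487426758), (61.27408981323242, 59.62765121459961), 3.7571001052856445) ((526.4419555664062, -36.26670837402344), 31.07956886291504) 2304
dish_tray 0.83 0.009270683670710435 ((526.5, -36.62408447265625), (87.22088623046875, 86.72057342529297), 33.52946090698242) ((526.2940673828125, -36.245262145996094), 43.88859176635742) 2227
```

Request:
move_arm(steps=[0,0,0,0,0,-0.02,0.4,0,0,0,0,0,-0.04,0.4,0,0,0,0,0,-0.055,0.4,0,0,0,0,0,-0.055,0.4,0,0,0,0,0,-0.055,0.4])

```text
time: 13.85
tool_pos: [0.5277, -0.0357, 0.0365]
ee_rot: [3.141, 0.15, -0.0]
wrist_force: [-0.4, 0.2, -0.2]
width: 0.0591
finger_force: 30.0
```

```bash
python3 -c "
from chk import *
chk()"
```

```text
[ 0.5277 -0.0357  0.0365] [-0.16   0.259  1.553 -0.024  1.477  1.415]
model bottom 0.27 0.4077292998494828
model bottom 0.308 0.3983702737302661
0.28 arm zmin [0.436 0.436] y -0.029 below 0.387
0.3 arm zmin [0.424 0.425] y -0.034 below 0.386
0.32 arm zmin [0.411 0.415] y -0.041 below 0.0
0.34 arm zmin [0.399 0.404] y -0.045 below 0.0
0.36 arm zmin [0.391 0.395] y -0.048 below 0.39
0.38 arm zmin [0.391 0.392] y -0.062 below 0.391
0.4 arm zmin [0.391 0.392] y -0.065 below 0.391
0.42 arm zmin [0.391 0.392] y -0.068 below 0.391
0.44 arm zmin [0.391 0.392] y -0.071 below 0.391
```

Request:
move_arm(steps=[0,0,0,0,0,-0.006,0.4,0,0,0,0,0,-0.011,0.4,0,0,0,0,0,-0.012,0.4,0,0,0,0,0,-0.012,0.4,0,0,0,0,0,-0.012,0.7,0,0,0,0,0,-0.012,0.75,0,0,0,0,0,-0.012,0.75,0,0,0,0,0,0.02,0.75,0,0,0,0,0,0.06,0.75,0,0,0,0,0,0.1,0.75,0,0,0,0,0,0.13,0.75,0,0,0,0,0,0.13,0.75])

```text
time: 15.1
tool_pos: [0.5304, -0.0361, 0.1719]
ee_rot: [3.14, 0.139, -0.0]
wrist_force: [0.3, 0.2, -0.3]
width: 0.0706
finger_force: 0.0
```

```bash
python3 - <<'E'
from h import *
for n in ["wrist","scene"]:
    im,d=snapshot(n);C=cam(n);save("d"+n,im)
    for t in ["dish","dish_tray","cuvette_box","filter_box","cuvette_tray","filter_tray"]:
        for k in silhouettes(n,t)[:1]:
            P=cloud(n,d,k["pixels"],C)
            if len(P)<10: continue
            z,r,cc,m=top(P,.004);print(n,t,round(k["score"],2),"z%.4f"%z,np.round(r[0],1),np.round(r[1],1),round(r[2],1),np.round(cc[0],1),round(cc[1],1),m)
E
```

```text
wrist dish 0.56 z0.0172 [523.3 -36. ] [59.8 60.8] 87.3 [523.2 -35.7] 30.7 674
wrist dish_tray 0.76 z0.0058 [523.7 -35.9] [86.  87.2] 72.8 [523.3 -36.1] 43.9 1395
wrist cuvette_box 0.78 z0.0711 [428.1  60.8] [84.9 45. ] 73.2 [435.7  58.6] 43.9 1473
wrist filter_box 0.57 z0.0484 [454.   52.1] [69.3 14.8] 72.0 [455.4  51.7] 35.0 573
wrist cuvette_tray 0.5 z0.0068 [422.1 284.8] [ 7.1 18.8] 83.2 [422.  284.3] 9.4 103
scene dish 0.55 z0.0207 [525.2 -37.6] [55.  59.7] 33.2 [527.  -36.4] 30.3 98
scene dish_tray 0.84 z0.0097 [524.7 -37.9] [81.2 87. ] 33.1 [527.  -35.9] 43.9 303
scene cuvette_box 0.57 z0.0743 [429.8  61.4] [86.7 46. ] 72.4 [429.3  61.6] 47.3 1009
scene filter_box 0.69 z0.0521 [430.   57.3] [75.4 69.9] 72.0 [431.3  58.9] 46.3 334
scene cuvette_tray 0.48 z0.0099 [329.  282.4] [ 8.9 14.8] 64.6 [329.9 283.6] 7.7 16
```

View pics/dwrist.png

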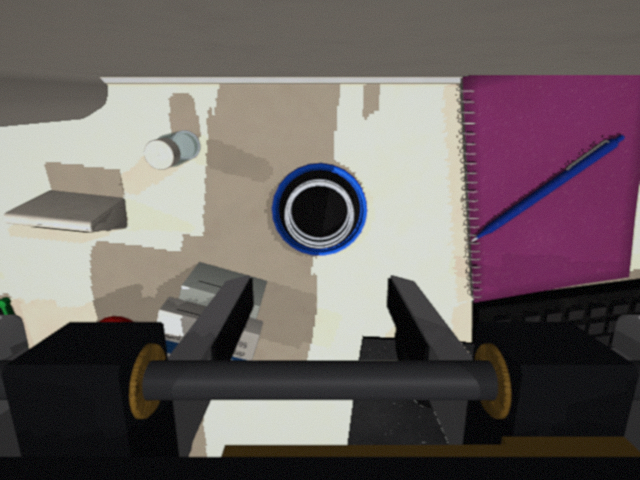

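Request:
move_arm(steps=[0,-0.05,0,-0.03,0.03,0.02,1,0,-0.1,0,-0.06,0.06,0.02,1,0,-0.15,0,-0.09,0.09,0.02,1,0,-0.15,0,-0.098,0.097,0.02,1,0,-0.15,0,-0.098,0.097,0.02,1])

```text
time: 16.3
tool_pos: [0.4287, 0.0621, 0.1867]
ee_rot: [3.141, -0.002, 0.002]
wrist_force: [0.6, -0.4, 1.3]
width: 0.094
finger_force: 0.0
```

Request:
move_arm(steps=[0,0,-0.15,0,0,-0.02,1,0,0,-0.305,0,0,-0.05,1,0,0,-0.305,0,0,-0.08,1,0,0,-0.305,0,0,-0.08,1,0,0,-0.305,0,0,-0.08,1,0,0,-0.305,0,0,-0.08,1])

```text
time: 16.9
tool_pos: [0.4313, 0.0609, 0.1078]
ee_rot: [-3.141, -0.003, -0.306]
wrist_force: [-0.5, -0.1, 0.8]
width: 0.0942
finger_force: 0.0
```

```bash
python3 - <<'E'
from h import *
o=get_obs();print(np.round(o["tool_pos"],4),np.round(o["ee_rot"],4),o["width"])
im,d=snapshot("wrist");C=cam("wrist")
for t in ["cuvette_box","filter_box"]:
    for k in silhouettes("wrist",t)[:1]:
        P=cloud("wrist",d,k["pixels"],C);z,r,cc,m=top(P,.004);print(t,round(k["score"],2),"z%.4f"%z,np.round(r[0],1),np.round(r[1],1),round(r[2],1),m)
save("c1",im[100:480,120:520])
E
```

```text
[0.4313 0.0609 0.1078] [-3.1409e+00 -2.9000e-03 -3.0570e-01] 0.09418284612562199
cuvette_box 0.77 z0.0736 [428.6  61.5] [85.4 46.1] 72.7 10528
filter_box 0.93 z0.0516 [456.1  51.4] [69.7 13.9] 72.5 2449
```

View pics/c1.png

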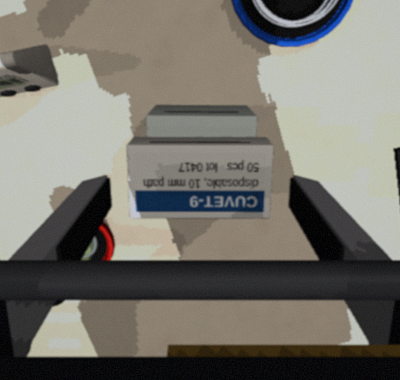

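Request:
move_arm(steps=[0,0,0,-0.0015,0.0005,-0.015,1,0,0,0,-0.0015,0.0005,-0.025,1,0,0,0,-0.0015,0.0005,-0.033,1,0,0,0,-0.0015,0.0005,-0.037,1,0,0,0,-0.0015,0.0005,-0.037,1,0,0,0,-0.0015,0.0005,-0.037,0.6,0,0,0,-0.0015,0.0005,-0.037,0.6,0,0,0,-0.0015,0.0005,-0.037,0.6,0,0,0,-0.0015,0.0005,-0.037,0.6,0,0,0,-0.0015,0.0005,-0.037,0.6])

```text
time: 18.05
tool_pos: [0.4283, 0.0618, 0.0694]
ee_rot: [-3.141, -0.001, -0.305]
wrist_force: [0.3, 0.0, 1.6]
width: 0.0846
finger_force: 30.0
```

Request:
move_arm(steps=[0,0,0,0,0,0.02,0.6,0,0,0,0,0,0.06,0.6,0,0,0,0,0,0.1,0.6,0,0,0.14,0,0.02,0.1,0.6,0,0,0.29,-0.01,0.05,0.1,0.6,0,0,0.44,-0.02,0.08,0.1,0.6,0,0,0.59,-0.03,0.11,0.1,0.6,0,0,0.74,-0.04,0.14,0.1,0.6,0,0,0.89,-0.05,0.17,0.1,0.6,0,0,1.04,-0.052,0.19,0.1,0.6,0,0,1.19,-0.052,0.2,0.1,0.6,0,0,1.34,-0.052,0.2,0.1,0.6])

```text
time: 19.25
tool_pos: [0.3754, 0.2631, 0.1687]
ee_rot: [-3.141, 0.0, 1.043]
wrist_force: [-0.3, -0.2, -0.0]
width: 0.0848
finger_force: 30.0
```

Request:
move_arm(steps=[0,0,0.14,0,0,0,0.6,0,0,0.29,0,0,0,0.6,0,0,0.43,0,0,0,0.6,0,0,0.575,0,0.02,0,0.6,0,0,0.575,0,0.0555,-0.02,0.6,0,0,0.575,0,0.0555,-0.06,0.6,0,0,0.575,0,0.0555,-0.1,0.6,0,0,0.575,0,0.0555,-0.11,0.6,0,0,0.575,0,0.0555,-0.11,0.6,0,0,0.575,0,0.0555,-0.11,0.6])

```text
time: 20.25
tool_pos: [0.377, 0.3179, 0.0608]
ee_rot: [3.139, -0.001, 1.609]
wrist_force: [0.1, -1.0, -0.3]
width: 0.0849
finger_force: 30.0
```

```bash
python3 - <<'E'
from h import *
o=get_obs();print(np.round(o["tool_pos"],4),np.round(o["ee_rot"],4),o["width"],o["wrist_force"])
for n in ["wrist","side","scene"]:
    im,d=snapshot(n);C=cam(n)
    for t in ["cuvette_box","cuvette_tray"]:
        for k in silhouettes(n,t)[:1]:
            P=cloud(n,d,k["pixels"],C)
            if len(P)<10: continue
            z,r,cc,m=top(P,.004);print(n,t,round(k["score"],2),"z%.4f"%z,np.round(r[0],1),np.round(r[1],1),round(r[2],1),m)
E
```

```text
[0.377  0.3179 0.0608] [ 3.1392e+00 -1.4000e-03  1.6094e+00] 0.08487261803420347 [ 0.05058766 -0.95117696 -0.26091918]
wrist cuvette_box 0.58 z0.0654 [376.6 318. ] [85.1 46.6] 2.2 15523
wrist cuvette_tray 0.65 z0.0096 [374.1 343.5] [114.2  31.5] 4.3 1897
side cuvette_box 0.85 z0.0674 [378.4 317.3] [86.8 48.9] 1.3 439
side cuvette_tray 0.72 z0.0530 [430.8  60.2] [71.4 70.7] 72.2 1218
scene cuvette_box 0.76 z0.0655 [377.9 317.1] [84.5 48.1] 2.7 619
scene cuvette_tray 0.57 z0.0093 [377.1 310.5] [111.6  63.4] 3.5 225
```

Request:
move_arm(steps=[0,0,0,-0.001,0,-0.015,0.6,0,0,0,-0.001,0,-0.027,0.6,0,0,0,-0.001,0,-0.034,0.6,0,0,0,-0.001,0,-0.036,0.6,0,0,0,-0.001,0,-0.036,0.6,0,0,0,-0.001,0,-0.036,1,0,0,0,-0.001,0,-0.036,1,0,0,0,-0.001,0,-0.036,1,0,0,0,-0.001,0,-0.01,1,0,0,0,-0.001,0,0.04,1,0,0,0,-0.001,-0.02,0.09,1,0,0,0,-0.001,-0.04,0.12,1])

```text
time: 21.9
tool_pos: [0.3757, 0.2778, 0.1826]
ee_rot: [3.138, -0.002, 1.611]
wrist_force: [1.0, -0.0, -0.8]
width: 0.094
finger_force: 0.0
```

```bash
python3 - <<'E'
from h import *
o=get_obs();print(np.round(o["tool_pos"],4),np.round(o["ee_rot"],4),o["joint_positions"])
for n in ["wrist","side","scene"]:
    im,d=snapshot(n);C=cam(n);save("e"+n,im)
    for t in ["cuvette_box","cuvette_tray","filter_box","filter_tray"]:
        for k in silhouettes(n,t)[:1]:
            P=cloud(n,d,k["pixels"],C)
            if len(P)<10: continue
            z,r,cc,m=top(P,.004);print(n,t,round(k["score"],2),"z%.4f"%z,np.round(r[0],1),np.round(r[1],1),round(r[2],1),m)
E
```

```text
[0.3757 0.2778 0.1826] [ 3.1375e+00 -2.1000e-03  1.6113e+00] [ 5.15191749e-01 -9.19469210e-02  1.62236421e+00  7.70053670e-06
  1.60657163e+00  4.74732807e-01]
wrist cuvette_tray 0.78 z0.0152 [377.9 317.1] [114.1  74.7] 1.7 1706
wrist filter_box 0.75 z0.0574 [436.9  76.2] [36.9 70.3] 73.7 1560
wrist filter_tray 0.66 z0.0160 [516.6 330.4] [ 99.9 100.2] 81.1 2266
side cuvette_box 0.7 z0.0287 [377.4 314.2] [82.9 49.3] 2.2 427
side cuvette_tray 0.66 z0.0113 [377.1 318.2] [113.5  76.6] 1.9 167
side filter_box 0.87 z0.0531 [431.   60.3] [72.9 71.6] 72.3 1202
side filter_tray 0.56 z0.0109 [514.5 332.6] [104.4  99.3] 81.6 342
scene cuvette_box 0.84 z0.0276 [376.7 316.8] [84.  48.3] 3.1 588
scene cuvette_tray 0.91 z0.0110 [376.9 317.5] [111.   73.7] 2.3 143
scene filter_tray 0.81 z0.0091 [514.5 331. ] [101.   99.7] 81.5 397
```

View pics/ewrist.png

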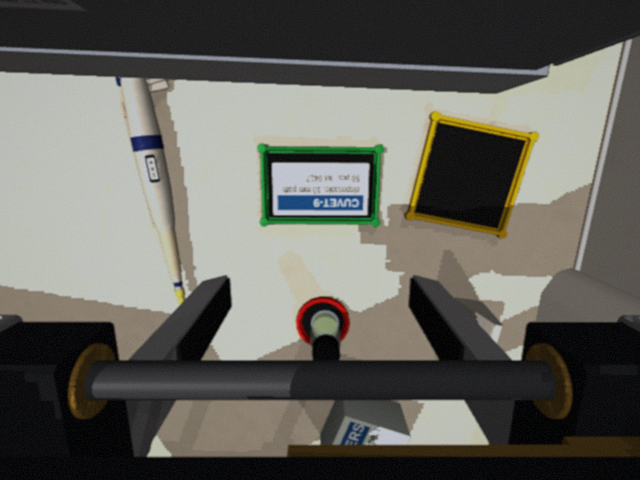

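Request:
move_arm(steps=[0,0,-0.1,0.01,-0.04,0,0.9,0,0,-0.2,0.02,-0.08,0,0.9,0,0,-0.3,0.03,-0.12,0,0.9,0,0,-0.349,0.04,-0.16,0,0.9,0,0,-0.349,0.05,-0.2,0,0.9,0,0,-0.349,0.055,-0.217,0,0.9,0,0,-0.349,0.055,-0.217,0,0.9])

```text
time: 23.35
tool_pos: [0.4304, 0.0583, 0.179]
ee_rot: [3.141, 0.0, 1.257]
wrist_force: [0.4, 0.8, 0.2]
width: 0.0844
finger_force: 0.0
```

Request:
move_arm(steps=[-0.14,0.045,0,0,0,-0.01,0.9,-0.28,0.089,0,0,0,-0.04,0.9,-0.343,0.109,0,0,0,-0.07,0.9,-0.343,0.109,0,0,0,-0.08,0.9,-0.343,0.109,0,0,0,-0.08,0.9,-0.343,0.109,0,0,0,-0.08,0.9])

```text
time: 23.95
tool_pos: [0.4305, 0.0604, 0.1004]
ee_rot: [3.139, 0.358, 1.26]
wrist_force: [0.4, -0.4, -0.1]
width: 0.0846
finger_force: 0.0
```

```bash
python3 - <<'E'
from chk import *
o=get_obs();print(np.round(o["tool_pos"],4),np.round(o["ee_rot"],4),o["wrist_force"])
for n in ["wrist","scene"]:
    im,d=snapshot(n);C=cam(n)
    for t in ["filter_box"]:
        for k in silhouettes(n,t)[:1]:
            P=cloud(n,d,k["pixels"],C)
            z,r,cc,m=top(P,.004);print(n,t,round(k["score"],2),"z%.4f"%z,np.round(r[0],1),np.round(r[1],1),round(r[2],1),m)
chk()
E
```

```text
[0.4305 0.0604 0.1004] [3.1386 0.3582 1.2597] [ 0.42911162 -0.35703552 -0.05912865]
wrist filter_box 0.59 z0.0520 [429.6  60.3] [70.9 70.2] 72.2 11203
scene filter_box 0.93 z0.0523 [430.7  60.4] [70.7 69.9] 72.3 1231
[0.4309 0.06   0.1009] [ 0.241  0.041  1.702 -0.305  1.587  0.577]
model bottom 0.27 0.41676759281949316
model bottom 0.308 0.4101500157530945
0.24 arm zmin [0.429 0.429] y 0.094 below 0.0
0.26 arm zmin [0.422 0.423] y 0.093 below 0.387
0.28 arm zmin [0.407 0.408] y 0.091 below 0.387
0.3 arm zmin [0.416 0.418] y 0.084 below 0.385
0.32 arm zmin [0.416 0.418] y 0.075 below 0.0
0.34 arm zmin [0.415 0.416] y 0.08 below 0.0
0.36 arm zmin [0.41  0.412] y 0.085 below 0.0
0.38 arm zmin [0.407 0.409] y 0.09 below 0.0
0.4 arm zmin [0.405 0.406] y 0.095 below 0.0
0.42 arm zmin [0.403 0.404] y 0.098 below 0.0
0.44 arm zmin [0.401 0.401] y 0.099 below 0.0
```

Request:
move_arm(steps=[0,0,0,0,0,-0.02,0.9,0,0,0,0,0,-0.04,0.9,0,0,0,0,0,-0.055,0.9,0,0,0,0,0,-0.055,0.9,0,0,0,0,0,-0.055,0.5,0,0,0,0,0,-0.055,0.5,0,0,0,0,0,-0.055,0.5,0,0,0,0,0,-0.055,0.5,0,0,0,0,0,-0.055,0.5])

```text
time: 25.1
tool_pos: [0.4308, 0.0604, 0.0453]
ee_rot: [3.138, 0.359, 1.26]
wrist_force: [-1.1, 0.6, 5.9]
width: 0.0697
finger_force: 30.0
```

Request:
move_arm(steps=[0,0,0,0,0,0.03,0.5,0,0,0,0,0,0.07,0.5,0,0,0,0,0,0.09,0.5,0,0,0.12,0.01,0.03,0.09,0.5,0,0,0.24,0.019,0.07,0.09,0.5,0,0,0.31,0.019,0.11,0.09,0.5,0,0,0.31,0.019,0.14,0.09,0.5,0,0,0.31,0.019,0.158,0.09,0.5,0,0,0.31,0.019,0.158,0.09,0.5])

```text
time: 26.0
tool_pos: [0.4487, 0.2199, 0.1333]
ee_rot: [-3.141, 0.36, 1.574]
wrist_force: [-0.1, -0.7, -1.5]
width: 0.0701
finger_force: 30.0
```

```bash
python3 - <<'E'
from h import *
o=get_obs();print(np.round(o["tool_pos"],4),np.round(o["ee_rot"],4),o["wrist_force"],o["joint_positions"])
for n in ["wrist","scene","side"]:
    im,d=snapshot(n);C=cam(n);save("f"+n,im)
    for t in ["filter_box","bench_timer","black_vial"]:
        for k in silhouettes(n,t)[:1]:
            P=cloud(n,d,k["pixels"],C)
            if len(P)<10: continue
            z,r,cc,m=top(P,.004);print(n,t,round(k["score"],2),"z%.4f"%z,np.round(r[0],1),np.round(r[1],1),round(r[2],1),m,P.min(0).round(3),P.max(0).round(3))
E
```

```text
[0.4487 0.2199 0.1333] [-3.1414  0.36    1.5737] [-0.13344012 -0.7109359  -1.49366401] [ 0.54566167  0.15875269  1.50697088 -0.30771588  1.66351263  0.5431347 ]
wrist filter_box 0.97 z0.1392 [447.9 218.3] [71.7 71.1] 89.5 16102 [ 0.374  0.004 -0.001] [0.523 0.254 0.141]
wrist bench_timer 0.64 z0.0585 [531.6 177.8] [59.5 10.1] 82.9 830 [ 0.483  0.121 -0.   ] [0.564 0.245 0.138]
wrist black_vial 0.57 z0.0681 [381.9 181.7] [23.9 14.9] 31.9 487 [0.358 0.154 0.001] [0.393 0.192 0.069]
scene filter_box 0.94 z0.1406 [450.3 216.1] [70.3 72.8] 1.0 1106 [ 0.41   0.18  -0.003] [0.496 0.377 0.149]
scene bench_timer 0.72 z0.0587 [533.6 175.1] [64.   8.2] 83.3 127 [ 0.51   0.142 -0.003] [0.545 0.219 0.06 ]
scene black_vial 0.67 z0.0683 [386.6 178. ] [22.7 23.2] 24.5 104 [0.37  0.163 0.002] [0.401 0.195 0.07 ]
side filter_box 0.7 z0.1419 [450.  216.9] [69.7 74.6] 0.5 696 [0.356 0.179 0.   ] [0.488 0.457 0.143]
side bench_timer 0.71 z0.0600 [533.7 175.6] [66.3  9.5] 83.4 116 [0.509 0.139 0.001] [0.546 0.296 0.061]
side black_vial 0.77 z0.0693 [387.8 176.5] [21.7 20.1] 79.4 76 [0.37  0.163 0.006] [0.401 0.188 0.071]
```

View pics/fside.png

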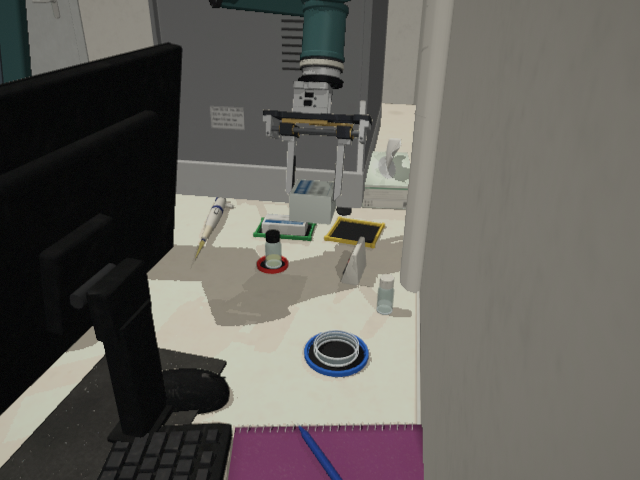

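Request:
move_arm(steps=[0,0,0,0,0.003,-0.03,0.5,0,0,0,0,0.003,-0.06,0.5,0,0,0,0,0.003,-0.08,0.5,0,0,0,0,0.003,-0.088,0.5,0,0,0,0,0.003,-0.089,0.5,0,0,0,0,0.003,-0.089,0.5,0,0,0,0,0.003,-0.089,0.8,0,0,0,0,0.003,-0.089,0.8,0,0,0,0,0.003,-0.089,0.8,0,0,0,0,0.003,-0.06,0.8,0,0,0,0,0.003,-0.02,0.8,0,0,0,0,0.003,0.01,0.8])

```text
time: 27.8
tool_pos: [0.4493, 0.2214, 0.1462]
ee_rot: [3.139, 0.359, 1.57]
wrist_force: [-0.1, 0.8, 0.3]
width: 0.0754
finger_force: 0.0
```

Request:
move_arm(steps=[0.14,0,0,0,0,0,0.8,0.28,0,0,0,0,0,0.8,0.36,0,0,0,0,0,0.8,0.36,0,0,0,0,0,0.8,0.36,0,0,0,0,0,0.8])

```text
time: 28.3
tool_pos: [0.449, 0.2208, 0.1442]
ee_rot: [3.14, 0.001, 1.569]
wrist_force: [0.0, 0.3, -0.3]
width: 0.0749
finger_force: 0.0
```

```bash
python3 - <<'E'
from h import *
o=get_obs();print(np.round(o["tool_pos"],4),np.round(o["ee_rot"],4),o["wrist_force"],o["width"])
for n in ["wrist","scene","side"]:
    im,d=snapshot(n);C=cam(n);save("g"+n,im)
    for t in ["filter_box","bench_timer","black_vial"]:
        for k in silhouettes(n,t)[:1]:
            P=cloud(n,d,k["pixels"],C)
            if len(P)<10: continue
            z,r,cc,m=top(P,.004);print(n,t,round(k["score"],2),"z%.4f"%z,np.round(r[0],1),np.round(r[1],1),round(r[2],1),m)
E
```

```text
[0.449  0.2208 0.1442] [3.1404e+00 1.1000e-03 1.5695e+00] [ 0.03234557  0.27805983 -0.32253488] 0.07486470333198461
wrist filter_box 0.62 z0.0512 [448.4 221.4] [70.7 70. ] 89.9 8532
wrist bench_timer 0.9 z0.0583 [533.3 196.3] [26.3  9.7] 83.4 370
wrist black_vial 0.92 z0.0666 [395.5 177. ] [9.8 2.1] 68.4 38
scene filter_box 0.91 z0.0524 [450.7 220.1] [71.5 69.6] 89.5 880
scene bench_timer 0.8 z0.0587 [533.8 175.9] [64.9  8. ] 83.4 131
scene black_vial 0.88 z0.0685 [386.3 178.9] [24.8 23.4] 29.1 113
side filter_box 0.84 z0.0532 [450.3 221.8] [70.8 72.7] 0.1 745
side bench_timer 0.75 z0.0603 [533.6 176.3] [70.2  9.1] 83.7 115
side black_vial 0.9 z0.0693 [387.  178.2] [22.1 25.9] 13.8 94
```

View pics/gwrist.png

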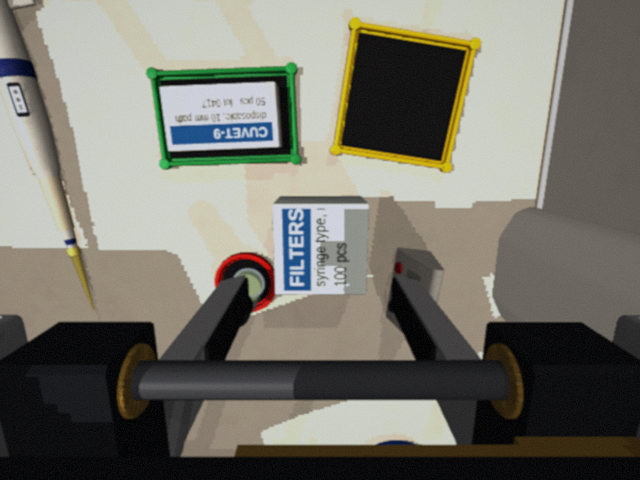

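Request:
move_arm(steps=[0,0,0,0,0.004,-0.03,0.83,0,0,0,0,0.004,-0.06,0.83,0,0,0,0,0.004,-0.08,0.83,0,0,0,0,0.004,-0.095,0.83,0,0,0,0,0.004,-0.105,0.83,0,0,0,0,0.004,-0.105,0.5,0,0,0,0,0.004,-0.105,0.5,0,0,0,0,0.004,-0.105,0.5,0,0,0,0,0.004,-0.105,0.5])

```text
time: 29.8
tool_pos: [0.4495, 0.2255, 0.0399]
ee_rot: [3.139, -0.001, 1.571]
wrist_force: [0.0, -0.2, -2.0]
width: 0.0693
finger_force: 30.0
```

Request:
move_arm(steps=[0,0,0,0,0,0.03,0.5,0,0,0,0,0,0.07,0.5,0,0,0,0,0.03,0.07,0.5,0,0,0,0,0.07,0.07,0.5,0,0,-0.07,0.02,0.11,0.07,0.5,0,0,-0.15,0.05,0.1105,0.07,0.5,0,0,-0.15,0.065,0.1105,0.07,0.5,0,0,-0.15,0.065,0.1105,0.05,0.5,0,0,-0.15,0.065,0.1105,0.03,0.5,0,0,-0.15,0.065,0.1105,0.03,0.5,0,0,-0.15,0.065,0.1105,0.03,0.5])

```text
time: 30.9
tool_pos: [0.5138, 0.3358, 0.0691]
ee_rot: [3.141, 0.0, 1.421]
wrist_force: [0.5, 0.7, -0.6]
width: 0.07
finger_force: 30.0
```

```bash
python3 - <<'E'
from h import *
o=get_obs();print(np.round(o["tool_pos"],4),np.round(o["ee_rot"],4),o["wrist_force"],o["width"])
for n in ["wrist","scene","side"]:
    im,d=snapshot(n);C=cam(n);save("i"+n,im)
    for t in ["filter_box","filter_tray"]:
        for k in silhouettes(n,t)[:1]:
            P=cloud(n,d,k["pixels"],C)
            if len(P)<10: continue
            z,r,cc,m=top(P,.004);print(n,t,round(k["score"],2),"z%.4f"%z,np.round(r[0],1),np.round(r[1],1),round(r[2],1),m)
E
```

```text
[0.5138 0.3358 0.0691] [3.1412e+00 3.0000e-04 1.4206e+00] [ 0.52004087  0.70492898 -0.62316952] 0.06995173520688061
wrist filter_box 0.69 z0.0830 [514.1 339.1] [56.9 70.1] 81.5 17437
wrist filter_tray 0.97 z0.0103 [519.3 368.4] [30.2 99.5] 80.1 1547
scene filter_box 0.78 z0.0846 [514.9 332. ] [71.8 70.9] 80.5 809
scene filter_tray 0.56 z0.0095 [512.8 327.3] [93.1 99.8] 83.1 227
side filter_box 0.79 z0.0851 [514.6 332.6] [73.8 71.9] 79.8 549
side filter_tray 0.74 z0.0110 [515.  330.8] [98.4 98.8] 80.8 222
```

Request:
move_arm(steps=[0,0,0,0,-0.001,-0.01,0.5,0,0,0,0,-0.001,-0.018,0.5,0,0,0,0,-0.001,-0.023,0.5,0,0,0,0,-0.001,-0.025,0.5,0,0,0,0,-0.001,-0.025,0.5,0,0,0,0,-0.001,-0.025,0.9,0,0,0,0,-0.001,-0.025,0.9,0,0,0,0,-0.001,-0.025,0.9,0,0,0,0,-0.001,0,0.9,0,0,0,0,-0.001,0.05,0.9,0,0,0,-0.04,-0.001,0.09,0.9,0,0,0,-0.07,-0.03,0.12,0.9])

```text
time: 32.55
tool_pos: [0.448, 0.3111, 0.1876]
ee_rot: [3.138, -0.003, 1.423]
wrist_force: [0.8, -0.8, 0.8]
width: 0.0845
finger_force: 0.0
```

Request:
move_arm(steps=[0,0,0,-0.04,-0.05,0.02,0.9,0,0,0,-0.07,-0.09,0.04,0.9,0,0,0,-0.07,-0.09,0.04,0.9])

```text
time: 32.85
tool_pos: [0.3769, 0.2177, 0.2278]
ee_rot: [3.136, -0.002, 1.42]
wrist_force: [-0.1, 0.6, -0.1]
width: 0.0847
finger_force: 0.0
```

```bash
python3 - <<'E'
from h import *
o=get_obs();print(np.round(o["tool_pos"],4),o["wrist_force"])
for n in ["scene","side"]:
    im,d=snapshot(n);C=cam(n);save("k"+n,im)
    for t in ["black_vial","vial_tray","dish","dish_tray","cuvette_box","cuvette_tray","filter_box","filter_tray","bench_timer","white_vial"]:
        for k in silhouettes(n,t)[:1]:
            P=cloud(n,d,k["pixels"],C)
            if len(P)<10: continue
            z,r,cc,m=top(P,.004);print(n,t,round(k["score"],2),"z%.4f"%z,np.round(r[0],1),np.round(r[1],1),round(r[2],1),m)
a=cv2.imread("pics/kscene.png")[140:420,180:480];b=cv2.imread("pics/kside.png")[140:420,180:480]
cv2.imwrite("pics/k.png",cv2.resize(np.hstack([a,b]),(800,373)))
E
```

```text
[0.3769 0.2177 0.2278] [-0.05964415  0.64990716 -0.07635241]
scene black_vial 0.78 z0.0684 [386.6 178.6] [23.1 23.4] 32.5 109
scene vial_tray 0.67 z0.0097 [385.7 173.6] [51.7 43.4] 3.8 95
scene dish 0.55 z0.0203 [526.3 -36.5] [58.8 59.2] 67.3 124
scene dish_tray 0.95 z0.0174 [527.8 -30.3] [50.8 59.9] 83.1 79
scene cuvette_box 0.69 z0.0275 [377.  316.4] [83.9 48.2] 1.4 602
scene cuvette_tray 0.86 z0.0104 [375.9 318.4] [114.   77.7] 2.7 192
scene filter_box 0.63 z0.0553 [514.7 330.7] [72.6 69.6] 81.8 754
scene filter_tray 0.97 z0.0103 [514.8 331.5] [98.7 97.8] 79.9 187
scene bench_timer 0.85 z0.0589 [533.7 175.8] [66.  8.] 83.3 135
scene white_vial 0.75 z0.0615 [585.9  78.6] [17.9 20.1] 33.2 86
side black_vial 0.81 z0.0694 [387.  177.9] [22.2 24.8] 13.1 97
side vial_tray 0.73 z0.0109 [386.4 175.1] [51.4 48.3] 15.7 123
side dish 0.94 z0.0213 [526.6 -35.6] [59.5 62.9] 5.9 334
side dish_tray 0.63 z0.0105 [527.3 -45.4] [85.2 69.9] 4.8 399
side cuvette_box 0.84 z0.0287 [376.5 317.1] [85.1 51. ] 2.8 464
side cuvette_tray 0.89 z0.0110 [376.9 314.2] [112.8  73.3] 2.9 143
side filter_box 0.79 z0.0565 [510.7 286.4] [158.3  73.7] 85.7 570
side filter_tray 0.67 z0.0110 [514.  330.7] [98.2 98.3] 82.3 192
side bench_timer 0.78 z0.0603 [534.  175.1] [66.3  9.2] 84.2 110
side white_vial 0.78 z0.0626 [586.1  78.3] [18.  21.9] 10.9 101
```

View pics/k.png

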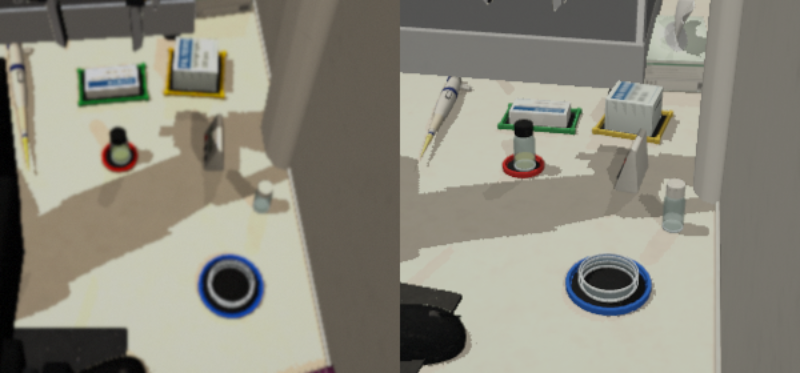

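All four things sit flat and centred in their trays. The timer and the white-capped vial have not moved, and the arm is clear.

```bash
python3 -c "
from bench import *
print(close_job())"
```

```text
the job is handed in; nothing more can be done
None
```

I took the stack apart and set the vial, dish, cuvette carton and filter carton flat in their own trays, with the timer and white-capped vial still in place on the last camera check; the job is handed in, but its result was not shown.

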